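# Nip the last pocket book in the bench press

## Robot

A 6-joint arm with a two-finger parallel gripper is mounted at the origin on the work surface. World frame = base frame: x ahead of the robot, y to its left, z up, the work surface at z = 0. Lengths are in mm, angles in rad, forces in N, time in s.
With the tool pointing down it reaches from about 350 to 775 mm from the base axis. Payload 7.3 kg.
Tool frame: the origin (TCP) lies at the centre of the arm's flange, where the gripper is bolted on; the fingertips stand 178 mm ahead of it and the grasp point (between the pads) lies 159 mm ahead of it; z points along the fingers, y is the direction in which the jaws open and shut (so a half turn about z gives the same grasp; the last joint's range is limited). The gripper opens to 92 mm and grips with 3 to 60 N. Pads are 19 mm wide; open, the fingers measure 130 mm over their backs; the gripper's body (75 mm by 190 mm) begins 47 mm behind the grasp point.
Start: joints at [-1.304, 0.342, 1.524, -0, 1.275, -0.146], TCP at [210.637, -480.895, 404.741] pointing down, gripper open.
Joint ranges: [-2.53, 2.53], [-0.77, 2.02], [0.04, 2.7], [-1, 4.14], [0.28, 2.66], [-3.11, 3.11]. Speed limits (rad/s): [2.57, 2.57, 3.14, 3.14, 3.14, 3.14].

## Interface

Orientations are given as [roll, pitch, yaw] about the fixed x, y, z axes, in that order (R = Rz(yaw) Ry(pitch) Rx(roll)).
In Python, from plant import status, viewer, ticket gives the robot as it stands.
- The arm moves only by the tool play_rows, never from a script. Its argument "commands" is a list of rows, each an object with "offset": the shift along the tool's x, y, z in m, a list of three; "twist": the turn about the tool's z in degrees. A call has 1 to 5 rows; each row shifts and turns the commanded pose from where the row before left it, along the tool's axes as they then stand; what a row does not reach is not made up. A row lasts 1/10 s, in which the tool goes at most 50 mm and 8.59 degrees, less where a joint would pass 70% of its speed; a pose out of reach is approached as far as the arm can. A call with a gripper value outside its range is refused whole. "jaw" is the closure in counts, from 0 (fully open) to 255 (shut), set as the call begins (left out, the last holds). The fingers move at their own pace and stop on an object; the grip force is fixed at half the most. Time passes only in rows, so rows that do not move let the fingers close. It gives the time, the measured TCP pose, the force and the opening at its end, in the units of the state.
- status.get_obs(): the state, without advancing time (a new reading comes with each control period).
- viewer.capture(name): name is "scene" or "top"; returns the picture (384x512x3 uint8, red, green, blue); there is no depth.
- viewer.camera_params(name): a dict with "fov_y" (degrees; the focal length in pixels is half the picture's height over the tangent of half this angle, whatever the lens; pixels are square), "cx", "cy" (the principal point, pixels), "D" ([k1, k2, p1, p2, k3] as OpenCV has them; the pictures are not rectified), "rvec" (rotation vector, rad) and "tvec" (3), from world to camera coordinates, as OpenCV has them. Camera axes: x right, y down, z forward; pixel columns grow to the right and rows downward; lengths in mm; the calibration is good to about 2 mm. A picture is of the moment at which its call begins. camera_params takes no time and is no camera call.
- ticket.close_job(): hands the job in, once; it reports no verdict.
The state is a dict: "time": time; "joint_positions": joint angles; "dq": joint speeds; "tau": joint torques, N m; "tool_pos": TCP position; "tcp_rot": TCP orientation; "contact_force": force on the tool from outside, world axes, zero at the start; "moment": the same for the moment, N m; "grip_width": finger opening in mm.
Only numpy, scipy, OpenCV 4.12 (cv2) and the standard library are available. Lean on these libraries where they do the work, as an engineer would, in place of code of your own. Each camera call takes 0.05 s, during which the arm holds its last target.

## Task

One book in the five-bay press is still sticking out, under the one knob that stands higher than the rest: push it gently all the way in until it meets the fence, then turn its knob clockwise until the foot nips the book firmly, without crushing it, and let go. Do not touch any of the other four knobs, and leave everything else on the bench where it is.

Things in the scene. Friction and masses are not known exactly. Their poses are not given: they have to be found in the camera images.
- press: Wooden bench press, fixed: base board 470 mm wide (y), x = -100 to +50 mm, top 15 mm above the table; five bays 84 mm apart along y, each with an upright screw through one long bridge (x = -28 to +28 mm, 70 to 95 mm above the table). Origin at table height below the middle screw; x points level from the open bay fronts to the fence at the back. The slack bay may be any of the five.
- fence (a point): Middle of the top edge of the fence that closes the bays at the back: its front face lies at x = +30 mm in the press frame, its top 48 mm above the table. The bays are parted by strips 6 mm thick, from x = -40 mm to the fence, 37 mm above the table, so each bay is 78 mm wide.
- book: Pocket book to be pressed: hardback flat on the base board in the slack bay, 120 mm long (x, pointing into the bay), 74 mm wide (y), 18 mm thick, 0.10 to 0.17 kg. Origin at its centre. It starts 34 to 50 mm short of the fence and slides with under 2 N, its origin at x = -30 mm in the press frame once home. The robot must push on it with less than 30 N.
- book_front (a point): Middle of the book's front edge, half-way up (9 mm above the base board): the place to push, towards the fence. It sticks out in front of the other books, and is in line with them when the book is home, 90 mm in front of the screw's axis.
- open_screw: The slack screw with knob and foot. Its round knob (wood, black rubber rim, 54 mm diameter, 20 mm thick) looks like the others but stands 3 to 6 mm higher. Origin at the centre of the knob, on the upright screw axis; this frame does not turn with the knob but goes down with it, 1.0 mm per radian. Knobs stand 84 mm apart, so 30 mm of free space lies between neighbouring rims.
- open_knob (a joint): Turn of the slack knob, rad, growing clockwise from above (tightening); it stays where it is left. Thread friction is a steady 0.18 N m against turning. Once the foot bites, the torque climbs above free running: the nip is right at a rise of 0.065 to 0.13 N m (65 to 130 N on the book), 1.05 to 1.45 rad past first touch; past 0.16 the boards are crushed. Compare readings taken alike.
- bridge_top (a point): Point on top of the bridge below the slack knob, 95 mm above the table, on the screw axis. The foot (felt-faced disc, 26 mm) hangs under the bridge, 0.5 to 3 mm above a book that is home. Its height on the screw differs each time and is not measured, so the first touch comes 0.6 to 3 rad from the start and the nip must be felt as the rise in turning torque.
- tight_knob_1: Round wooden knob with a black rubber rim, 54 mm diameter and 20 mm thick, on a screw that is already tightened on its own book. Origin at the centre of the knob. Must not be touched. Its height says nothing exact about the slack one.
- tight_knob_2: Round wooden knob with a black rubber rim, 54 mm diameter and 20 mm thick, on a screw that is already tightened on its own book. Origin at the centre of the knob. Must not be touched. Its height says nothing exact about the slack one.
- tight_knob_3: Round wooden knob with a black rubber rim, 54 mm diameter and 20 mm thick, on a screw that is already tightened on its own book. Origin at the centre of the knob. Must not be touched. Its height says nothing exact about the slack one.
- tight_knob_4: Round wooden knob with a black rubber rim, 54 mm diameter and 20 mm thick, on a screw that is already tightened on its own book. Origin at the centre of the knob. Must not be touched. Its height says nothing exact about the slack one.
- weight_small: Bystander: small brass weight, 30 mm diameter, 36 mm high, standing on the front end of one of the nipped books. Origin at the centre of its underside.
- weight_big: Bystander: brass weight, 52 mm diameter, 55 mm high. Origin at the centre of its underside.
- bone_folder: Bystander: flat cream-coloured folding tool, 160 x 22 x 5 mm. Origin at the centre of its underside, length along its x axis.
- glue_brush: Bystander: brush lying flat, 190 mm long along its x axis. Origin near its middle, on its underside.
- glue_bottle: Bystander: closed white bottle, 56 mm diameter, 130 mm high. Origin at the centre of its underside.
- tape_roll: Bystander: roll of paper tape lying flat, 80 mm diameter, 25 mm high. Origin at the centre of its underside.
There are look-alikes about, which are no part of the job. What is shaped like the book but red or turquoise is not meant.

How it is judged:
By the outcome, as a careful person would: the job done as asked, in the order asked, and still so for the second after the job is handed in, with the robot touching nothing.
It also fails if it takes over 72 s, if anything falls off the work surface, if the arm or the gripper's body presses on something with over 40 N, if the wrist force passes 120 N, or if a joint passes its speed limit or range.

## Working session

There is one attempt and no reset: what is moved stays moved. The work goes in short steps, Python scripts to look and compute and a tool call to move; the robot and the scene stay as the last step left them, time stands still between calls to the robot, and variables do not carry over. Pictures are saved under pics/ and viewed, and the job is handed in when it is done.

Besides the shell and the picture viewer there is one more tool, called after ">>>" as name([rows], argument=value, ...), one row to a line, values as JSON. play_rows: Moves the arm, as the interface text tells. Its arguments: {"type":"object","properties":{"commands":{"type":"array"},"jaw":{"type":"number"}},"required":["commands"]}

```bash
mkdir -p pics; python3 - <<'E'
from plant import status, viewer
import cv2
o=status.get_obs(); print(o)
for n in("scene","top"):
    p=viewer.camera_params(n); print(n,p)
    im=viewer.capture(n); cv2.imwrite(f"pics/{n}0.png",im[:,:,::-1])
E
```

```text
{'time': 0.0, 'joint_positions': array([-1.30400222e+00,  3.42755214e-01,  1.52504137e+00, -1.69657554e-05,
        1.27535074e+00, -1.45978977e-01]), 'dq': array([ 0.00047846, -0.00037051, -0.00156612,  0.00041034, -0.00085381,
       -0.00030334]), 'tau': array([ 8.46718194e-05, -4.31249428e+01, -2.44218224e+01,  7.16831814e-02,
        5.60270820e-02, -1.23723808e-04]), 'tool_pos': array([ 210.59795988, -480.76673628,  404.01936634]), 'tcp_rot': array([-3.14005215e+00, -2.10094336e-04,  4.12777877e-01]), 'contact_force': array([-0.1741339 , -0.080843  ,  0.15983837]), 'moment': array([ 0.02116635, -0.01962838, -0.02852097]), 'grip_width': 92.22733128807063}
scene {'fov_y': 57.7158024398664, 'cx': 255.49571230780703, 'cy': 181.03043246335665, 'D': array([-0.03655954,  0.        ,  0.        ,  0.        ,  0.        ]), 'rvec': array([ 2.12450835,  0.69725006, -0.36982259]), 'tvec': array([-367.55123706,  -74.76813941, 1208.46903152])}
top {'fov_y': 44.00560166239652, 'cx': 261.5108172708359, 'cy': 198.50380522163732, 'D': array([-0.03254728,  0.        ,  0.        ,  0.        ,  0.        ]), 'rvec': array([ 2.21066366, -2.16549408,  0.08739402]), 'tvec': array([  -2.79532001,  465.79482307, 1509.40748349])}
```

View pics/scene0.png

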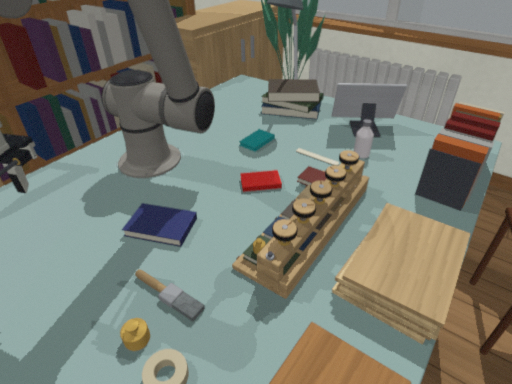

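View pics/top0.png

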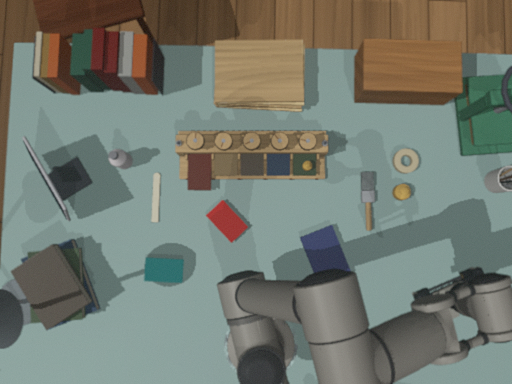

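```bash
python3 - <<'E'
import cv2
for n,(a,b,c,d) in {"scene":(130,330,120,400),"top":(100,320,180,420)}.items():
    im=cv2.imread(f"pics/{n}0.png")[a:b,c:d]
    f=min(800/(d-c),600/(b-a)); f=2.5 
    cv2.imwrite(f"pics/{n}0z.png",cv2.resize(im,None,fx=f,fy=f,interpolation=cv2.INTER_CUBIC))
E
```

```text
(no output)
```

View zooms.

View pics/scene0z.png

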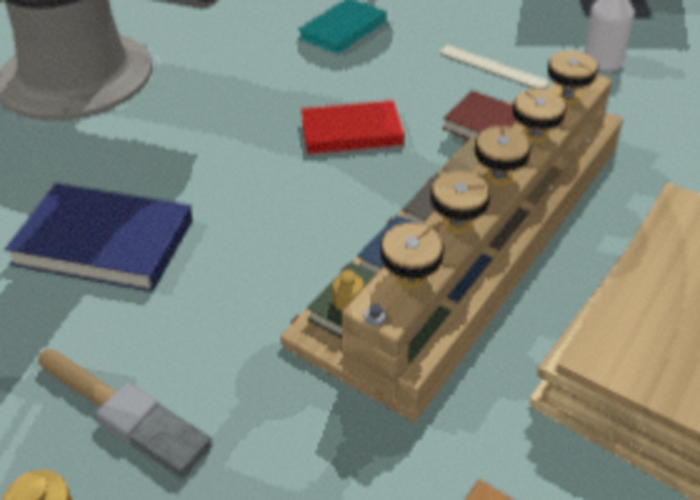

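```bash
python3 - <<'E'
import cv2
im=cv2.imread("pics/top0.png")[120:200,165:335]
im=cv2.resize(im,None,fx=4.7,fy=4.7,interpolation=cv2.INTER_CUBIC)
cv2.imwrite("pics/top0zz.png",im)
im=cv2.imread("pics/scene0.png")[140:290,230:380]
im=cv2.resize(im,None,fx=4,fy=4,interpolation=cv2.INTER_CUBIC)
cv2.imwrite("pics/scene0zz.png",im)
E
```

```text
(no output)
```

View pics/top0zz.png

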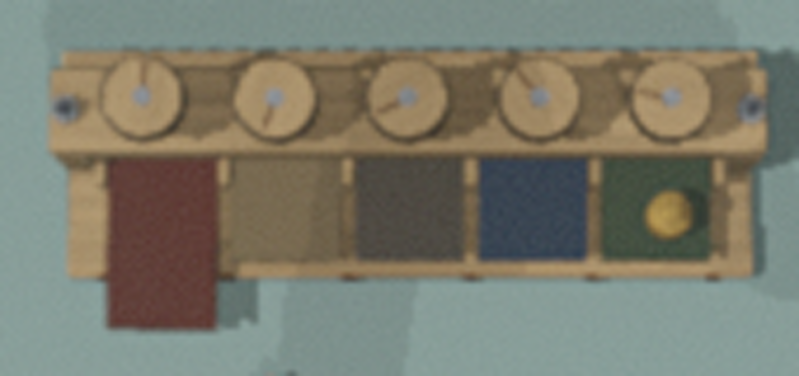

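View pics/scene0zz.png

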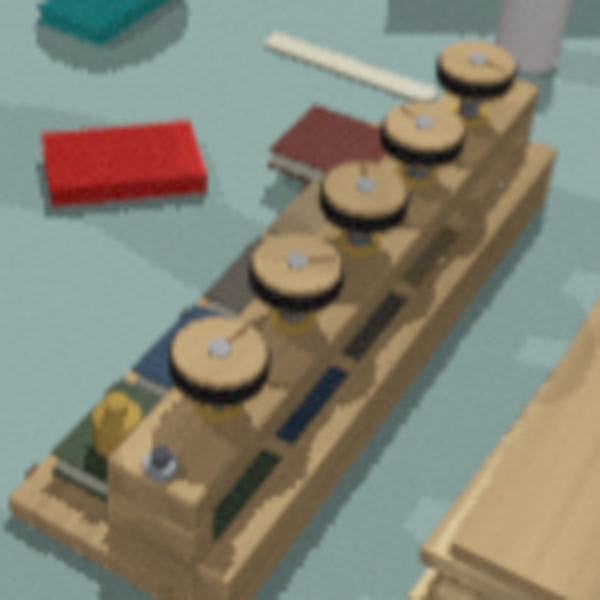

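```bash
cat > h.py <<'E'
import numpy as np, cv2
from plant import status, viewer
def cam(n):
    p=viewer.camera_params(n); f=192/np.tan(np.radians(p['fov_y']/2))
    K=np.array([[f,0,p['cx']],[0,f,p['cy']],[0,0,1]]); R=cv2.Rodrigues(p['rvec'])[0]
    return K,p['D'],R,p['tvec'].reshape(3)
def ray(n,uv):
    K,D,R,t=cam(n); u=cv2.undistortPoints(np.array([[uv]],float),K,D)[0,0]
    return -R.T@t, R.T@np.array([u[0],u[1],1])
def atz(n,uv,z):
    o,d=ray(n,uv); return o+d*(z-o[2])/d[2]
def tri(us,ut):
    A=[];b=[]
    for n,u in(("scene",us),("top",ut)):
        o,d=ray(n,u); d/=np.linalg.norm(d); P=np.eye(3)-np.outer(d,d); A.append(P); b.append(P@o)
    A=np.vstack(A);b=np.hstack(b); x=np.linalg.lstsq(A,b,rcond=None)[0]
    return x,np.linalg.norm(A@x-b)
def proj(n,X):
    K,D,R,t=cam(n); return cv2.projectPoints(np.array(X,float).reshape(-1,3),cv2.Rodrigues(R)[0],t,K,D)[0][:,0]
E
python3 - <<'E'
from h import *
np.set_printoptions(precision=1,suppress=True)
S=[(349.5,154.5),(336,170.75),(321.5,186.25),(304.25,205.25),(284.75,227.25)]
T=[(195,140.4),(223.3,140.6),(251.6,140.6),(279.9,140.6),(307.8,140.6)]
for s,t in zip(S,T): print(*tri(s,t))
f=lambda x,y:(x/4.7+165,y/4.7+120)
print("knob top@128",[atz("top",t,128) for t in T])
print("board front",atz("top",f(68,277),15),atz("top",f(752,275),15))
print("book front",atz("top",f(107,328),33),atz("top",f(216,328),33))
print("book sides near bridge",atz("top",f(107,160),33),atz("top",f(216,160),33))
print("other fronts",atz("top",f(356,259),33),atz("top",f(586,260),33))
print("bridge front",atz("top",f(60,152),95),atz("top",f(762,150),95))
print("bridge back",atz("top",f(50,70),95),atz("top",f(766,68),95))
E
```

```text
[626.1 209.2 142.3] 0.6620822178305116
[628.1 125.3 136.6] 0.10448936514055195
[629.9  41.1 139.3] 0.9830646957680181
[631.6 -43.5 138.5] 0.543785854982263
[ 633.6 -127.2  136.6] 0.13792202660597594
knob top@128 [array([628.5, 210.9, 128. ]), array([629.7, 125.9, 128. ]), array([631.5,  40.9, 128. ]), array([633.4, -44.2, 128. ]), array([ 635.3, -128.1,  128. ])]
board front [523.6 272.6  15. ] [ 534.9 -197.    15. ]
book front [487.5 242.   33. ] [489.  168.3  33. ]
book sides near bridge [602.2 245.7  33. ] [603.8 171.5  33. ]
other fronts [538.   74.7  33. ] [540.6 -81.4  33. ]
bridge front [596.7 267.2  95. ] [ 607.9 -191.5   95. ]
bridge back [650.8 275.6  95. ] [ 662.4 -193.6   95. ]
```

>>> play_rows([
  {"offset": [0,0,0],"twist": 7.5},
  {"offset": [0,0,0],"twist": 7.5},
  {"offset": [0,0,0],"twist": 7.4},
], jaw=255)

```text
time: 0.4
tool_pos: [210.6, -480.8, 404.3]
tcp_rot: [-3.141, 0.0, 0.017]
contact_force: [0.7, -0.8, -0.1]
grip_width: 73.3
```

>>> play_rows([
  {"offset": [0.025,-0.04,0],"twist": 0},
  {"offset": [0.025,-0.04,0],"twist": 0},
  {"offset": [0.025,-0.04,0],"twist": 0},
  {"offset": [0.025,-0.04,0],"twist": 0},
  {"offset": [0.025,-0.04,0],"twist": 0},
])

```text
time: 0.9
tool_pos: [331.7, -276.5, 404.5]
tcp_rot: [-3.141, 0.0, 0.021]
contact_force: [0.7, -0.5, -0.5]
grip_width: 32.0
```

>>> play_rows([
  {"offset": [0.02,-0.04,0],"twist": 0},
  {"offset": [0.02,-0.04,0],"twist": 0},
  {"offset": [0.02,-0.04,0],"twist": 0},
  {"offset": [0.02,-0.04,0],"twist": 0},
  {"offset": [0.02,-0.04,0],"twist": 0},
])

```text
time: 1.4
tool_pos: [427.2, -74.2, 404.6]
tcp_rot: [3.141, 0.0, 0.022]
contact_force: [0.6, -0.9, 0.7]
grip_width: 0.7
```

>>> play_rows([
  {"offset": [0.0,-0.04,0.02],"twist": 0},
  {"offset": [0.0,-0.04,0.02],"twist": 0},
  {"offset": [0.0,-0.04,0.02],"twist": 0},
  {"offset": [0.0,-0.04,0.02],"twist": 0},
  {"offset": [0.0,-0.04,0.02],"twist": 0},
])

```text
time: 1.9
tool_pos: [422.0, 125.5, 303.8]
tcp_rot: [3.141, 0.0, 0.022]
contact_force: [0.9, -0.9, -0.3]
grip_width: 0.6
```

>>> play_rows([
  {"offset": [0.01,-0.026,0.02],"twist": 0},
  {"offset": [0.01,-0.026,0.02],"twist": 0},
  {"offset": [0.01,-0.027,0.02],"twist": 0},
  {"offset": [0.0,0,0.024],"twist": 0},
  {"offset": [0.0,0,0.02],"twist": 0},
])

```text
time: 2.4
tool_pos: [450.5, 204.3, 199.1]
tcp_rot: [3.141, 0.001, 0.024]
contact_force: [-1.2, 0.3, -0.6]
grip_width: 0.6
```

```bash
python3 - <<'E'
from h import *
for n,(a,b,c,d) in {"scene":(110,290,200,400),"top":(120,240,165,335)}.items():
    im=cv2.cvtColor(viewer.capture(n),cv2.COLOR_RGB2BGR)
    im=cv2.resize(im[a:b,c:d],None,fx=3,fy=3,interpolation=cv2.INTER_CUBIC); cv2.imwrite(f"pics/{n}1.png",im)
o=status.get_obs();print(o['tool_pos'],o['tcp_rot'],o['contact_force'],o['moment'],o['joint_positions'])
E
```

```text
[449.63316471 203.450628   198.17592121] [3.13999891 0.00582692 0.02241687] [0.83519896 0.23623773 0.44734414] [ 0.02409887  0.05372287 -0.02431055] [ 2.69518693e-01  5.60658520e-01  1.84851889e+00 -1.78424620e-04
  7.38455001e-01  1.81802581e+00]
```

View pics/scene1.png

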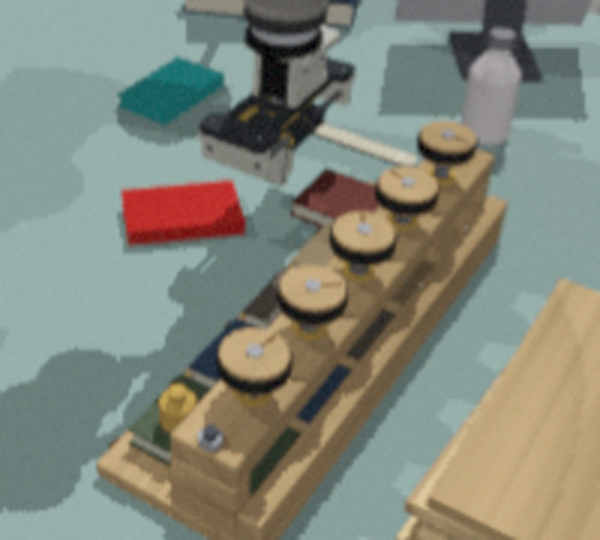

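View pics/top1.png

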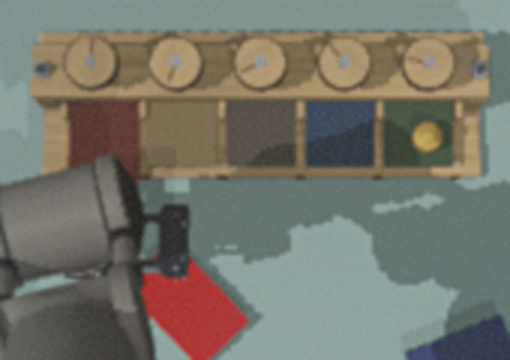

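>>> play_rows([
  {"offset": [0.006,0,0],"twist": 0},
  {"offset": [0.006,0,0],"twist": 0},
  {"offset": [0.006,0,0],"twist": 0},
  {"offset": [0.006,0,0],"twist": 0},
  {"offset": [0.004,0,0],"twist": 0},
])

```text
time: 3.0
tool_pos: [479.5, 204.0, 201.2]
tcp_rot: [-3.141, -0.001, 0.021]
contact_force: [-1.7, 0.9, 1.4]
grip_width: 0.2
```

>>> play_rows([
  {"offset": [0.004,0,0],"twist": 0},
  {"offset": [0.004,0,0],"twist": 0},
  {"offset": [0.004,0,0],"twist": 0},
  {"offset": [0.004,0,0],"twist": 0},
  {"offset": [0.004,0,0],"twist": 0},
])

```text
time: 3.5
tool_pos: [499.0, 204.6, 200.7]
tcp_rot: [3.141, 0.0, 0.022]
contact_force: [-0.9, -0.1, 0.7]
grip_width: 0.4
```

>>> play_rows([
  {"offset": [0.003,0,0],"twist": 0},
  {"offset": [0.003,0,0],"twist": 0},
  {"offset": [0.003,0,0],"twist": 0},
  {"offset": [0.003,0,0],"twist": 0},
  {"offset": [0.003,0,0],"twist": 0},
])

```text
time: 4.0
tool_pos: [514.0, 204.9, 200.7]
tcp_rot: [3.141, -0.0, 0.022]
contact_force: [-1.5, -0.0, -0.0]
grip_width: 0.7
```

>>> play_rows([
  {"offset": [0.002,0,0],"twist": 0},
  {"offset": [0.002,0,0],"twist": 0},
  {"offset": [0.002,0,0],"twist": 0},
  {"offset": [0.001,0,0],"twist": 0},
  {"offset": [0.001,0,0],"twist": 0},
])

```text
time: 4.5
tool_pos: [521.8, 205.0, 200.7]
tcp_rot: [3.141, 0.0, 0.022]
contact_force: [-1.4, -0.4, 0.7]
grip_width: 0.4
```

>>> play_rows([
  {"offset": [0.0007,0,0],"twist": 0},
  {"offset": [0.0007,0,0],"twist": 0},
])

```text
time: 4.7
tool_pos: [523.1, 205.1, 200.7]
tcp_rot: [3.142, 0.0, 0.022]
contact_force: [-1.8, 0.1, 0.1]
grip_width: 0.6
```

>>> play_rows([
  {"offset": [0.0007,0,0],"twist": 0},
  {"offset": [0.0007,0,0],"twist": 0},
])

```text
time: 4.9
tool_pos: [524.6, 205.1, 200.7]
tcp_rot: [3.141, 0.0, 0.022]
contact_force: [-1.0, 0.5, -0.9]
grip_width: 0.4
```

>>> play_rows([
  {"offset": [0.0006,0,0],"twist": 0},
])

```text
time: 5.0
tool_pos: [525.1, 205.1, 200.7]
tcp_rot: [3.141, 0.0, 0.022]
contact_force: [-2.8, -0.5, 2.0]
grip_width: 0.3
```

>>> play_rows([
  {"offset": [0.0006,0,0],"twist": 0},
])

```text
time: 5.1
tool_pos: [525.4, 205.1, 200.6]
tcp_rot: [3.141, 0.002, 0.022]
contact_force: [-5.1, -0.3, 4.7]
grip_width: 0.6
```

>>> play_rows([
  {"offset": [0.0006,0,0],"twist": 0},
])

```text
time: 5.2
tool_pos: [525.6, 205.2, 200.7]
tcp_rot: [3.141, 0.003, 0.022]
contact_force: [-7.1, 0.6, 5.2]
grip_width: 0.7
```

>>> play_rows([
  {"offset": [0.0006,0,0],"twist": 0},
])

```text
time: 5.3
tool_pos: [525.8, 205.2, 200.7]
tcp_rot: [3.141, 0.004, 0.022]
contact_force: [-8.6, 0.4, 7.0]
grip_width: 0.8
```

>>> play_rows([
  {"offset": [0.0006,0,0],"twist": 0},
  {"offset": [0,0,0],"twist": 0},
])

```text
time: 5.5
tool_pos: [526.0, 205.2, 200.6]
tcp_rot: [3.141, 0.005, 0.022]
contact_force: [-10.0, 0.0, 7.5]
grip_width: 0.6
```

>>> play_rows([
  {"offset": [-0.005,0,0],"twist": 0},
  {"offset": [-0.02,0,0],"twist": 0},
  {"offset": [-0.02,0,-0.02],"twist": 0},
  {"offset": [-0.02,0,-0.04],"twist": 0},
  {"offset": [0,0,-0.045],"twist": 0},
], jaw=0)

```text
time: 6.0
tool_pos: [460.3, 203.6, 305.6]
tcp_rot: [3.14, 0.004, 0.022]
contact_force: [1.6, -0.3, 0.1]
grip_width: 35.8
```

>>> play_rows([
  {"offset": [0,0,-0.045],"twist": -8},
  {"offset": [0,0,-0.03],"twist": -8},
  {"offset": [0,0,0],"twist": -8},
  {"offset": [0,0,0],"twist": -8},
  {"offset": [0,0,0],"twist": -8},
])

```text
time: 6.5
tool_pos: [462.7, 203.7, 381.2]
tcp_rot: [3.14, -0.002, 0.726]
contact_force: [0.9, -0.2, 0.2]
grip_width: 75.7
```

>>> play_rows([
  {"offset": [0,0,0],"twist": -8},
  {"offset": [0,0,0],"twist": -8},
  {"offset": [0,0,0],"twist": -8},
  {"offset": [0,0,0],"twist": -8},
  {"offset": [0,0,0],"twist": -8},
])

```text
time: 7.0
tool_pos: [462.8, 203.7, 380.8]
tcp_rot: [3.14, -0.0, 1.424]
contact_force: [0.2, 0.6, -0.3]
grip_width: 91.9
```

>>> play_rows([
  {"offset": [0,0,0],"twist": -8},
  {"offset": [0,0,0],"twist": -8},
  {"offset": [0,0,0],"twist": -8},
  {"offset": [0,0,0],"twist": -8},
  {"offset": [0,0,0],"twist": -8},
])

```text
time: 7.5
tool_pos: [462.8, 203.7, 380.8]
tcp_rot: [3.14, 0.001, 2.122]
contact_force: [-0.6, -0.5, -0.1]
grip_width: 91.9
```

>>> play_rows([
  {"offset": [0,0,0],"twist": -8},
  {"offset": [0,0,0],"twist": -8},
  {"offset": [0,0,0],"twist": -8},
  {"offset": [0,0,0],"twist": -8},
  {"offset": [0,0,0],"twist": -8},
])

```text
time: 8.0
tool_pos: [462.8, 203.7, 380.8]
tcp_rot: [3.141, 0.002, 2.82]
contact_force: [-0.3, -0.1, -0.7]
grip_width: 92.0
```

>>> play_rows([
  {"offset": [0,0,0],"twist": -8},
  {"offset": [0,0,0],"twist": -8},
  {"offset": [0,0,0],"twist": -8},
  {"offset": [0,0,0],"twist": -8},
  {"offset": [0,0,0],"twist": -8},
])

```text
time: 8.5
tool_pos: [462.8, 203.7, 380.8]
tcp_rot: [-3.141, 0.002, -2.765]
contact_force: [0.9, -0.3, -0.6]
grip_width: 91.6
```

>>> play_rows([
  {"offset": [0,0,0],"twist": -8},
  {"offset": [0,0,0],"twist": -8},
  {"offset": [0,0,0],"twist": -8},
  {"offset": [0,0,0],"twist": -8},
  {"offset": [0,0,0],"twist": -8},
])

```text
time: 9.0
tool_pos: [462.8, 203.7, 380.8]
tcp_rot: [-3.14, 0.001, -2.067]
contact_force: [-0.5, -0.0, -0.8]
grip_width: 91.6
```

>>> play_rows([
  {"offset": [0,0,0],"twist": -8},
  {"offset": [0,0,0],"twist": -8},
  {"offset": [0,0,0],"twist": -8},
  {"offset": [0,0,0],"twist": -6},
])

```text
time: 9.4
tool_pos: [462.8, 203.7, 380.8]
tcp_rot: [-3.14, 0.0, -1.544]
contact_force: [0.7, -0.3, -0.0]
grip_width: 91.9
```

```bash
python3 - <<'E'
from h import *
for n,(a,b,c,d) in {"scene":(110,290,200,400),"top":(120,240,165,335)}.items():
    im=cv2.cvtColor(viewer.capture(n),cv2.COLOR_RGB2BGR)
    im=cv2.resize(im[a:b,c:d],None,fx=4,fy=4 if n=="top" else 3,interpolation=cv2.INTER_CUBIC) if n=="top" else cv2.resize(im[a:b,c:d],None,fx=3,fy=3,interpolation=cv2.INTER_CUBIC); cv2.imwrite(f"pics/{n}2.png",im)
o=status.get_obs();print(o['tool_pos'],o['tcp_rot'],o['contact_force'],o['moment'],o['joint_positions'])
E
```

```text
[462.73902797 203.73854186 380.83067825] [-3.14010404e+00  1.14231983e-04 -1.54819459e+00] [ 0.56195234 -0.39050856 -0.84484356] [ 0.17016988 -0.03446755  0.02149159] [ 2.63129600e-01  3.27543449e-01  1.61519451e+00 -2.61701366e-04
  1.19738173e+00 -2.90096941e+00]
```

View pics/scene2.png

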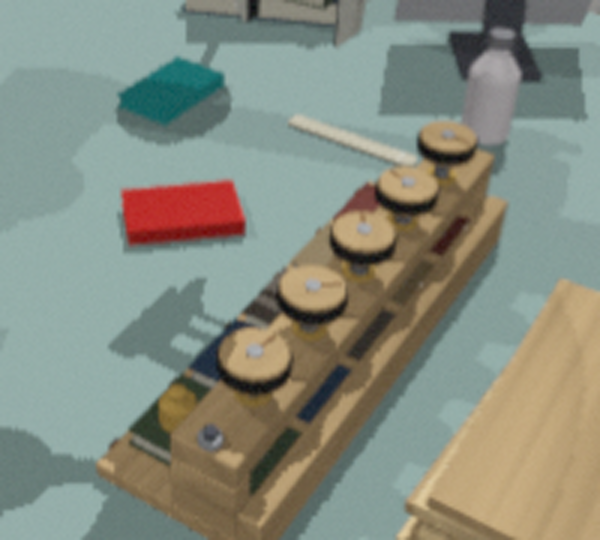

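View pics/top2.png

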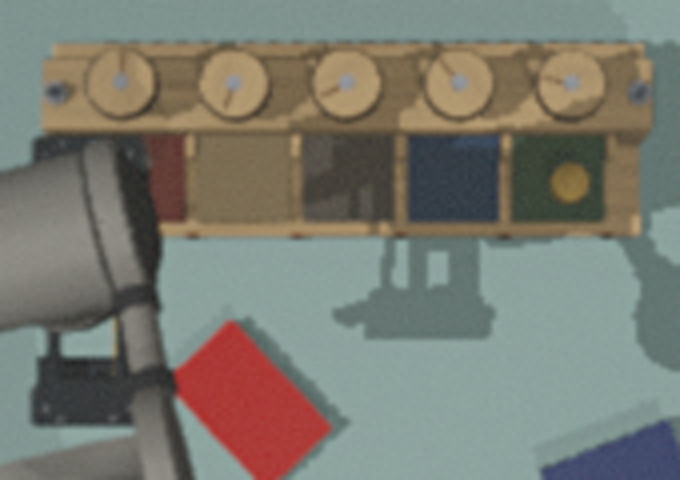

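>>> play_rows([
  {"offset": [-0.002,-0.04,0],"twist": 0},
  {"offset": [0,-0.04,0],"twist": 0},
  {"offset": [0,-0.04,0],"twist": 0},
  {"offset": [0,-0.0435,0],"twist": 0},
  {"offset": [0,0,0],"twist": 0},
])

```text
time: 10.0
tool_pos: [629.9, 208.6, 378.3]
tcp_rot: [-3.141, -0.0, -1.554]
contact_force: [0.0, -0.6, -1.0]
grip_width: 91.6
```

>>> play_rows([
  {"offset": [0,0,0.015],"twist": 0},
  {"offset": [0,0,0.015],"twist": 0},
  {"offset": [0,0,0.005],"twist": 0},
  {"offset": [0,0,0],"twist": 0},
])

```text
time: 10.4
tool_pos: [625.5, 209.3, 345.1]
tcp_rot: [3.14, -0.0, -1.55]
contact_force: [-0.1, 0.5, -0.2]
grip_width: 91.8
```

```bash
python3 - <<'E'
from h import *
for n,(a,b,c,d) in {"scene":(70,220,260,410),"top":(120,240,165,335)}.items():
    im=cv2.cvtColor(viewer.capture(n),cv2.COLOR_RGB2BGR)
    im=cv2.resize(im[a:b,c:d],None,fx=4,fy=4,interpolation=cv2.INTER_CUBIC); cv2.imwrite(f"pics/{n}3.png",im)
o=status.get_obs();print(o['tool_pos'],o['tcp_rot'],o['contact_force'],o['moment'],o['joint_positions'])
E
```

```text
[625.87925063 209.41268978 346.61803994] [-3.14026525e+00  1.41058939e-04 -1.54966624e+00] [-0.10224417  0.0201485  -0.34713832] [ 0.18524216 -0.07822646  0.01735623] [ 2.06882989e-01  6.36311762e-01  1.19676588e+00 -1.10333238e-04
  1.30718439e+00 -2.95581098e+00]
```

View pics/scene3.png

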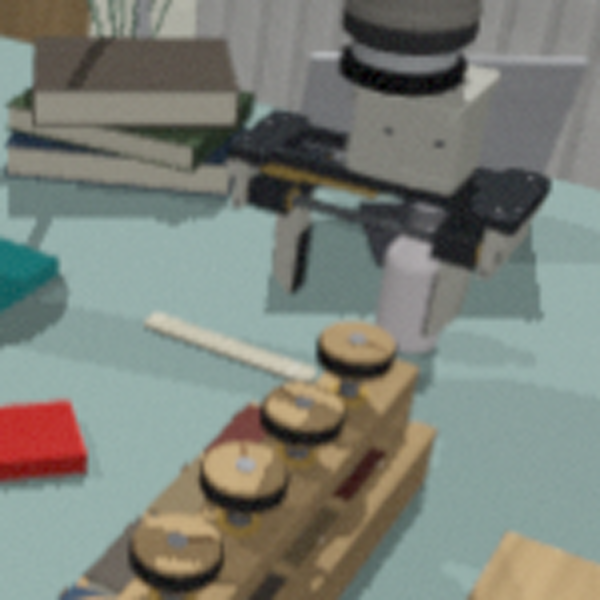

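View pics/top3.png

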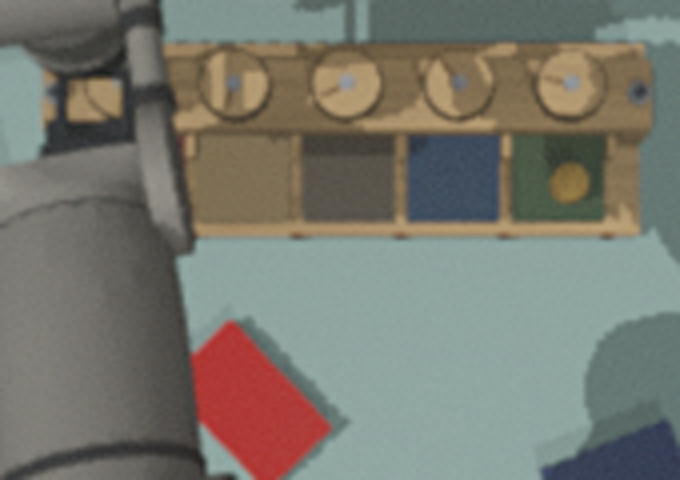

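>>> play_rows([
  {"offset": [0,0,0.015],"twist": 0},
  {"offset": [0,0,0.015],"twist": 0},
  {"offset": [0,0,0.015],"twist": 0},
  {"offset": [0,0,0.01],"twist": 0},
  {"offset": [0,0,0],"twist": 0},
])

```text
time: 11.0
tool_pos: [625.7, 209.3, 289.9]
tcp_rot: [3.14, -0.0, -1.549]
contact_force: [-0.4, -0.5, -0.4]
grip_width: 91.8
```

```bash
python3 - <<'E'
from h import *
for n,(a,b,c,d) in {"scene":(90,210,280,400)}.items():
    im=cv2.cvtColor(viewer.capture(n),cv2.COLOR_RGB2BGR)
    im=cv2.resize(im[a:b,c:d],None,fx=5,fy=5,interpolation=cv2.INTER_CUBIC); cv2.imwrite(f"pics/{n}4.png",im)
o=status.get_obs();print(o['tool_pos'],o['tcp_rot'],o['contact_force'],o['moment'],o['joint_positions'])
E
```

```text
[625.98019577 209.36152574 290.88728785] [ 3.14153009e+00 -1.22355935e-04 -1.54909745e+00] [-0.41774709  0.41915536  0.56176014] [ 0.1484249  -0.04230009 -0.00802546] [ 2.06775466e-01  6.85149907e-01  1.26537891e+00 -1.17090144e-04
  1.19114785e+00 -2.95647266e+00]
```

View pics/scene4.png

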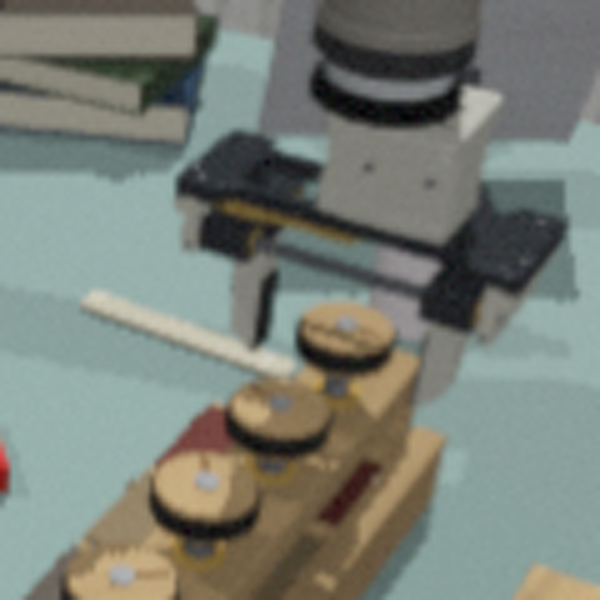

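```bash
cat > m.py <<'E'
from h import *
import sys
n=int(sys.argv[1]) if len(sys.argv)>1 else 8
L=[status.get_obs()]
for i in range(n): viewer.capture("top"); L.append(status.get_obs())
mz=np.array([o['moment'] for o in L]); f=np.array([o['contact_force'] for o in L]); t6=np.array([o['tau'][5] for o in L])
o=L[-1]
print('t',round(o['time'],2),'mz first',mz[0,2].round(3),'mean',mz[1:,2].mean().round(4),'sd',mz[1:,2].std().round(4),'tau6',t6[0].round(4),t6[1:].mean().round(4),t6.std().round(4),'F',f.mean(0).round(1),'M',mz.mean(0).round(3),'p',o['tool_pos'].round(1),'yaw',o['tcp_rot'][2].round(4),'q6',o['joint_positions'][5].round(4),'w',round(o['grip_width'],1))
E
python3 m.py 10
```

```text
t 11.55 mz first -0.008 mean 0.0103 sd 0.0291 tau6 0.0047 0.0014 0.0015 F [-0.3  0.1  0. ] M [ 0.144 -0.012  0.009] p [626.  209.3 290.9] yaw -1.549 q6 -2.9567 w 92.0
```

>>> play_rows([
  {"offset": [0,0,0],"twist": 0},
  {"offset": [0,0,0],"twist": 0},
  {"offset": [0,0,0],"twist": 0},
  {"offset": [0,0,0],"twist": 0},
  {"offset": [0,0,0],"twist": 0},
], jaw=255)

```text
time: 12.05
tool_pos: [626.0, 209.3, 290.7]
tcp_rot: [-3.142, -0.0, -1.549]
contact_force: [0.3, 0.2, -0.2]
grip_width: 56.5
```

>>> play_rows([
  {"offset": [0,0,0],"twist": 0},
  {"offset": [0,0,0],"twist": 0},
  {"offset": [0,0,0],"twist": 0},
])

```text
time: 12.35
tool_pos: [625.9, 209.3, 290.7]
tcp_rot: [3.142, -0.0, -1.549]
contact_force: [0.1, -0.6, -0.4]
grip_width: 53.1
```

```bash
python3 m.py 6
```

```text
t 12.65 mz first -0.029 mean 0.0111 sd 0.03 tau6 -0.0018 -0.0021 0.0001 F [ 0.   0.2 -0.2] M [ 0.143 -0.01   0.005] p [625.9 209.3 290.7] yaw -1.549 q6 -2.9567 w 53.2
```

>>> play_rows([
  {"offset": [0,0,5e-05],"twist": 3},
  {"offset": [0,0,5e-05],"twist": 3},
  {"offset": [0,0,5e-05],"twist": 3},
  {"offset": [0,0,5e-05],"twist": 3},
  {"offset": [0,0,5e-05],"twist": 3},
])

```text
time: 13.15
tool_pos: [625.9, 209.4, 290.4]
tcp_rot: [3.141, -0.0, -1.812]
contact_force: [-0.6, -0.2, 0.2]
grip_width: 53.1
```

```bash
python3 m.py 5
```

```text
t 13.4 mz first 0.14 mean -0.1507 sd 0.091 tau6 -0.513 -0.0239 0.247 F [-0.5 -0.2  0.1] M [ 0.161  0.08  -0.102] p [625.9 209.4 290.4] yaw -1.8098 q6 -2.6959 w 53.8
```

>>> play_rows([
  {"offset": [0,0,5e-05],"twist": 3},
  {"offset": [0,0,5e-05],"twist": 3},
  {"offset": [0,0,5e-05],"twist": 3},
  {"offset": [0,0,5e-05],"twist": 3},
  {"offset": [0,0,5e-05],"twist": 3},
])

```text
time: 13.9
tool_pos: [625.8, 209.4, 290.1]
tcp_rot: [3.141, -0.0, -2.073]
contact_force: [-1.4, 0.3, 1.0]
grip_width: 53.3
```

```bash
python3 m.py 5
```

```text
t 14.15 mz first 0.196 mean -0.1287 sd 0.0351 tau6 -0.5127 -0.0198 0.2446 F [-2.1  0.3  0.7] M [ 0.182  0.202 -0.075] p [625.8 209.4 290.1] yaw -2.0711 q6 -2.4345 w 53.0
```

>>> play_rows([
  {"offset": [0,0,5e-05],"twist": 3},
  {"offset": [0,0,5e-05],"twist": 3},
  {"offset": [0,0,5e-05],"twist": 3},
  {"offset": [0,0,5e-05],"twist": 3},
  {"offset": [0,0,5e-05],"twist": 3},
])

```text
time: 14.65
tool_pos: [625.7, 209.5, 289.9]
tcp_rot: [3.141, -0.001, -2.335]
contact_force: [-2.4, 0.4, 1.0]
grip_width: 53.2
```

```bash
python3 m.py 5
```

```text
t 14.9 mz first 0.237 mean -0.1603 sd 0.0652 tau6 -0.5126 -0.0186 0.2441 F [-3.4  0.9  0.9] M [ 0.259  0.379 -0.094] p [625.8 209.4 289.9] yaw -2.3328 q6 -2.1728 w 53.7
```

>>> play_rows([
  {"offset": [0,0,5e-05],"twist": 3},
  {"offset": [0,0,5e-05],"twist": 3},
  {"offset": [0,0,5e-05],"twist": 3},
  {"offset": [0,0,5e-05],"twist": 3},
  {"offset": [0,0,5e-05],"twist": 3},
])

```text
time: 15.4
tool_pos: [625.7, 209.6, 289.6]
tcp_rot: [3.141, -0.001, -2.596]
contact_force: [-3.3, 2.0, 0.6]
grip_width: 53.0
```

```bash
python3 m.py 5
```

```text
t 15.65 mz first 0.196 mean -0.1388 sd 0.0628 tau6 -0.5126 -0.0283 0.2453 F [-4.3  1.7  1.2] M [ 0.389  0.568 -0.083] p [625.7 209.5 289.6] yaw -2.5944 q6 -1.9112 w 53.2
```

>>> play_rows([
  {"offset": [0,0,5e-05],"twist": 3},
  {"offset": [0,0,5e-05],"twist": 3},
  {"offset": [0,0,5e-05],"twist": 3},
  {"offset": [0,0,5e-05],"twist": 3},
  {"offset": [0,0,5e-05],"twist": 3},
])

```text
time: 16.15
tool_pos: [625.7, 209.6, 289.4]
tcp_rot: [3.141, -0.001, -2.858]
contact_force: [-5.6, 1.9, 1.9]
grip_width: 53.5
```

```bash
python3 m.py 5
```

```text
t 16.4 mz first 0.167 mean -0.1346 sd 0.0825 tau6 -0.5021 -0.0316 0.2242 F [-5.1  2.1  1.7] M [ 0.494  0.66  -0.084] p [625.7 209.6 289.4] yaw -2.8562 q6 -1.6493 w 53.3
```

>>> play_rows([
  {"offset": [0,0,5e-05],"twist": 3},
  {"offset": [0,0,5e-05],"twist": 3},
])

```text
time: 16.6
tool_pos: [625.6, 209.7, 289.3]
tcp_rot: [3.141, -0.001, -2.962]
contact_force: [-4.4, 2.5, 1.8]
grip_width: 53.3
```

```bash
python3 m.py 0
```

```text
t 16.6 mz first 0.241 mean nan sd nan tau6 -0.5212 nan 0.0 F [-4.4  2.5  1.8] M [0.446 0.693 0.241] p [625.6 209.7 289.3] yaw -2.9622 q6 -1.5431 w 53.3m.py:8: RuntimeWarning: Mean of empty slice.
  print('t',round(o['time'],2),'mz first',mz[0,2].round(3),'mean',mz[1:,2].mean().round(4),'sd',mz[1:,2].std().round(4),'tau6',t6[0].round(4),t6[1:].mean().round(4),t6.std().round(4),'F',f.mean(0).round(1),'M',mz.mean(0).round(3),'p',o['tool_pos'].round(1),'yaw',o['tcp_rot'][2].round(4),'q6',o['joint_positions'][5].round(4),'w',round(o['grip_width'],1))
  ret = ret.dtype.type(ret / rcount)
  ret = _var(a, axis=axis, dtype=dtype, out=out, ddof=ddof,
  arrmean = um.true_divide(arrmean, div, out=arrmean,
  ret = ret.dtype.type(ret / rcount)
```

>>> play_rows([
  {"offset": [0,0,5e-05],"twist": 3},
])

```text
time: 16.7
tool_pos: [625.6, 209.7, 289.2]
tcp_rot: [3.141, -0.001, -3.015]
contact_force: [-4.5, 2.6, 1.6]
grip_width: 53.2
```

```bash
python3 m.py 0
```

```text
t 16.7 mz first 0.231 mean nan sd nan tau6 -0.4821 nan 0.0 F [-4.5  2.6  1.6] M [0.491 0.685 0.231] p [625.6 209.7 289.2] yaw -3.0146 q6 -1.4907 w 53.2m.py:8: RuntimeWarning: Mean of empty slice.
  print('t',round(o['time'],2),'mz first',mz[0,2].round(3),'mean',mz[1:,2].mean().round(4),'sd',mz[1:,2].std().round(4),'tau6',t6[0].round(4),t6[1:].mean().round(4),t6.std().round(4),'F',f.mean(0).round(1),'M',mz.mean(0).round(3),'p',o['tool_pos'].round(1),'yaw',o['tcp_rot'][2].round(4),'q6',o['joint_positions'][5].round(4),'w',round(o['grip_width'],1))
  ret = ret.dtype.type(ret / rcount)
  ret = _var(a, axis=axis, dtype=dtype, out=out, ddof=ddof,
  arrmean = um.true_divide(arrmean, div, out=arrmean,
  ret = ret.dtype.type(ret / rcount)
```

>>> play_rows([
  {"offset": [0,0,5e-05],"twist": 3},
])

```text
time: 16.8
tool_pos: [625.7, 209.7, 289.2]
tcp_rot: [3.141, -0.001, -3.067]
contact_force: [-5.2, 2.8, 2.2]
grip_width: 53.5
```

```bash
python3 m.py 0
```

```text
t 16.8 mz first 0.231 mean nan sd nan tau6 -0.4738 nan 0.0 F [-5.2  2.8  2.2] M [0.513 0.681 0.231] p [625.7 209.7 289.2] yaw -3.067 q6 -1.4383 w 53.5m.py:8: RuntimeWarning: Mean of empty slice.
  print('t',round(o['time'],2),'mz first',mz[0,2].round(3),'mean',mz[1:,2].mean().round(4),'sd',mz[1:,2].std().round(4),'tau6',t6[0].round(4),t6[1:].mean().round(4),t6.std().round(4),'F',f.mean(0).round(1),'M',mz.mean(0).round(3),'p',o['tool_pos'].round(1),'yaw',o['tcp_rot'][2].round(4),'q6',o['joint_positions'][5].round(4),'w',round(o['grip_width'],1))
  ret = ret.dtype.type(ret / rcount)
  ret = _var(a, axis=axis, dtype=dtype, out=out, ddof=ddof,
  arrmean = um.true_divide(arrmean, div, out=arrmean,
  ret = ret.dtype.type(ret / rcount)
```

>>> play_rows([
  {"offset": [0,0,5e-05],"twist": 3},
])

```text
time: 16.9
tool_pos: [625.6, 209.7, 289.2]
tcp_rot: [3.141, -0.001, -3.119]
contact_force: [-5.2, 1.9, 1.7]
grip_width: 53.3
```

```bash
python3 m.py 5
```

```text
t 17.15 mz first 0.242 mean -0.1258 sd 0.0623 tau6 -0.4666 0.0036 0.2242 F [-4.9  2.6  1.6] M [ 0.516  0.66  -0.065] p [625.7 209.7 289.2] yaw -3.1179 q6 -1.3876 w 53.4
```

```bash
cat > r.py <<'E'
from plant import status
o=status.get_obs(); print(round(o['time'],2),'mz',o['moment'][2].round(3),'tau6',o['tau'][5].round(4),'q6',o['joint_positions'][5].round(4),'dq6',o['dq'][5].round(3),'F',o['contact_force'].round(1),'w',round(o['grip_width'],1))
E
```

>>> play_rows([
  {"offset": [0,0,5e-05],"twist": 3},
  {"offset": [0,0,5e-05],"twist": 3},
])

```text
time: 17.35
tool_pos: [625.6, 209.8, 289.1]
tcp_rot: [3.141, -0.001, 3.059]
contact_force: [-4.9, 2.6, 1.1]
grip_width: 53.2
```

```bash
python3 r.py
```

```text
17.35 mz 0.248 tau6 -0.4859 q6 -1.2814 dq6 0.521 F [-4.9  2.6  1.1] w 53.2
```

>>> play_rows([
  {"offset": [0,0,5e-05],"twist": 3},
])

```text
time: 17.45
tool_pos: [625.7, 209.8, 289.1]
tcp_rot: [3.141, -0.001, 3.007]
contact_force: [-4.6, 3.0, 1.8]
grip_width: 53.3
```

```bash
python3 r.py
```

```text
17.45 mz 0.27 tau6 -0.4469 q6 -1.229 dq6 0.52 F [-4.6  3.   1.8] w 53.3
```

>>> play_rows([
  {"offset": [0,0,5e-05],"twist": 3},
])

```text
time: 17.55
tool_pos: [625.6, 209.8, 289.1]
tcp_rot: [3.141, -0.001, 2.955]
contact_force: [-4.9, 3.2, 1.5]
grip_width: 53.4
```

```bash
python3 r.py
```

```text
17.55 mz 0.25 tau6 -0.4386 q6 -1.1767 dq6 0.519 F [-4.9  3.2  1.5] w 53.4
```

>>> play_rows([
  {"offset": [0,0,5e-05],"twist": 3},
])

```text
time: 17.65
tool_pos: [625.6, 209.8, 289.0]
tcp_rot: [3.141, -0.001, 2.902]
contact_force: [-5.0, 2.9, 1.1]
grip_width: 53.7
```

```bash
python3 r.py; python3 m.py 3
```

```text
17.65 mz 0.228 tau6 -0.4315 q6 -1.1243 dq6 0.519 F [-5.   2.9  1.1] w 53.7
t 17.8 mz first 0.228 mean -0.0482 sd 0.0357 tau6 -0.4315 0.121 0.2717 F [-5.   2.7  1.8] M [0.544 0.667 0.021] p [625.7 209.8 289. ] yaw 2.9033 q6 -1.1255 w 53.8
```

>>> play_rows([
  {"offset": [0,0,3e-05],"twist": 1.5},
  {"offset": [0,0,3e-05],"twist": 1.5},
])

```text
time: 18.0
tool_pos: [625.6, 209.9, 289.0]
tcp_rot: [3.141, -0.001, 2.851]
contact_force: [-4.3, 3.2, 2.5]
grip_width: 53.3
```

```bash
python3 r.py
```

```text
18.0 mz 0.279 tau6 -0.0952 q6 -1.073 dq6 0.261 F [-4.3  3.2  2.5] w 53.3
```

>>> play_rows([
  {"offset": [0,0,3e-05],"twist": 1.5},
])

```text
time: 18.1
tool_pos: [625.6, 209.9, 289.0]
tcp_rot: [3.141, -0.001, 2.825]
contact_force: [-6.0, 2.8, 1.9]
grip_width: 53.4
```

```bash
python3 r.py
```

```text
18.1 mz 0.204 tau6 -0.077 q6 -1.0468 dq6 0.26 F [-6.   2.8  1.9] w 53.4
```

>>> play_rows([
  {"offset": [0,0,3e-05],"twist": 1.5},
])

```text
time: 18.2
tool_pos: [625.6, 209.9, 288.9]
tcp_rot: [3.141, -0.001, 2.799]
contact_force: [-6.0, 2.7, 2.5]
grip_width: 53.3
```

```bash
python3 r.py
```

```text
18.2 mz 0.234 tau6 -0.073 q6 -1.0206 dq6 0.261 F [-6.   2.7  2.5] w 53.3
```

>>> play_rows([
  {"offset": [0,0,3e-05],"twist": 1.5},
])

```text
time: 18.3
tool_pos: [625.7, 209.9, 288.9]
tcp_rot: [3.141, -0.001, 2.772]
contact_force: [-4.9, 3.1, 2.3]
grip_width: 53.2
```

```bash
python3 r.py
```

```text
18.3 mz 0.274 tau6 -0.0695 q6 -0.9945 dq6 0.259 F [-4.9  3.1  2.3] w 53.2
```

>>> play_rows([
  {"offset": [0,0,3e-05],"twist": 1.5},
])

```text
time: 18.4
tool_pos: [625.6, 209.9, 288.9]
tcp_rot: [3.141, -0.001, 2.746]
contact_force: [-4.3, 3.2, 2.1]
grip_width: 53.2
```

```bash
python3 r.py
```

```text
18.4 mz 0.313 tau6 -0.0661 q6 -0.9683 dq6 0.261 F [-4.3  3.2  2.1] w 53.2
```

>>> play_rows([
  {"offset": [0,0,3e-05],"twist": 1.5},
])

```text
time: 18.5
tool_pos: [625.6, 209.9, 288.9]
tcp_rot: [3.141, -0.001, 2.72]
contact_force: [-6.0, 3.5, 1.8]
grip_width: 53.0
```

```bash
python3 r.py
```

```text
18.5 mz 0.35 tau6 -0.0623 q6 -0.9421 dq6 0.26 F [-6.   3.5  1.8] w 53.0
```

```bash
python3 m.py 4; python3 - <<'E'
from h import *
im=cv2.cvtColor(viewer.capture("scene"),cv2.COLOR_RGB2BGR)
cv2.imwrite("pics/scene5.png",cv2.resize(im[90:210,280:400],None,fx=5,fy=5,interpolation=cv2.INTER_CUBIC))
E
```

```text
t 18.7 mz first 0.35 mean 0.0405 sd 0.0746 tau6 -0.0623 0.1123 0.1123 F [-5.4  3.4  1.9] M [0.583 0.666 0.102] p [625.6 209.9 288.9] yaw 2.7206 q6 -0.9427 w 53.5
```

View pics/scene5.png

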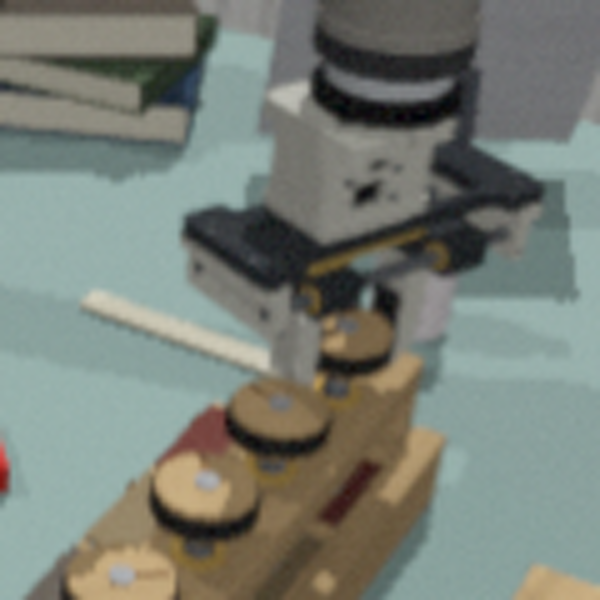

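>>> play_rows([
  {"offset": [0,0,-3e-05],"twist": -1.5},
  {"offset": [0,0,-3e-05],"twist": -1.5},
])

```text
time: 18.95
tool_pos: [625.7, 209.8, 288.9]
tcp_rot: [3.141, -0.001, 2.774]
contact_force: [-4.5, 3.2, 2.6]
grip_width: 53.7
```

```bash
python3 r.py
```

```text
18.95 mz -0.125 tau6 0.2771 q6 -0.996 dq6 -0.261 F [-4.5  3.2  2.6] w 53.7
```

>>> play_rows([
  {"offset": [0,0,-3e-05],"twist": -1.5},
])

```text
time: 19.05
tool_pos: [625.7, 209.8, 289.0]
tcp_rot: [3.141, -0.001, 2.8]
contact_force: [-5.2, 2.7, 1.7]
grip_width: 53.3
```

```bash
python3 r.py
```

```text
19.05 mz -0.094 tau6 0.257 q6 -1.0222 dq6 -0.262 F [-5.2  2.7  1.7] w 53.3
```

>>> play_rows([
  {"offset": [0,0,-3e-05],"twist": -1.5},
])

```text
time: 19.15
tool_pos: [625.6, 209.8, 289.0]
tcp_rot: [3.141, -0.001, 2.826]
contact_force: [-5.4, 3.3, 1.5]
grip_width: 53.2
```

```bash
python3 r.py
```

```text
19.15 mz -0.13 tau6 0.253 q6 -1.0484 dq6 -0.261 F [-5.4  3.3  1.5] w 53.2
```

>>> play_rows([
  {"offset": [0,0,3e-05],"twist": 1.5},
  {"offset": [0,0,3e-05],"twist": 1.5},
  {"offset": [0,0,3e-05],"twist": 1.5},
  {"offset": [0,0,3e-05],"twist": 1.5},
])

```text
time: 19.55
tool_pos: [625.6, 209.9, 288.9]
tcp_rot: [3.141, -0.001, 2.72]
contact_force: [-5.6, 4.0, 2.4]
grip_width: 53.0
```

```bash
python3 r.py; python3 m.py 8
```

```text
19.55 mz 0.229 tau6 -0.0623 q6 -0.9421 dq6 0.259 F [-5.6  4.   2.4] w 53.0
t 19.95 mz first 0.229 mean 0.0119 sd 0.0606 tau6 -0.0623 0.0532 0.0934 F [-5.4  3.4  2.2] M [0.589 0.665 0.036] p [625.7 209.9 288.9] yaw 2.7206 q6 -0.9428 w 53.6
```

>>> play_rows([
  {"offset": [0,0,0],"twist": 0},
  {"offset": [0,0,0],"twist": 0},
  {"offset": [0,0,0],"twist": 0},
  {"offset": [0,0,0],"twist": 0},
], jaw=80)

```text
time: 20.35
tool_pos: [626.3, 209.1, 288.8]
tcp_rot: [3.141, 0.001, 2.718]
contact_force: [0.4, 1.0, -0.4]
grip_width: 62.8
```

```bash
python3 m.py 4
```

```text
t 20.55 mz first -0.006 mean -0.0096 sd 0.0273 tau6 -0.0074 -0.004 0.0017 F [ 0.3  0.2 -0.2] M [ 0.068 -0.159 -0.009] p [626.  209.2 288.7] yaw 2.7184 q6 -0.9409 w 62.9
```

>>> play_rows([
  {"offset": [0,0,-0.01],"twist": 0},
  {"offset": [0,0,-0.02],"twist": 0},
  {"offset": [0,0,-0.03],"twist": 0},
  {"offset": [0,0,-0.04],"twist": 0},
  {"offset": [0,0,-0.04],"twist": 0},
])

```text
time: 21.05
tool_pos: [625.7, 209.3, 430.8]
tcp_rot: [-3.142, 0.0, 2.718]
contact_force: [0.1, 0.1, -0.1]
grip_width: 62.9
```

```bash
python3 m.py 1
```

```text
t 21.1 mz first -0.022 mean -0.0365 sd 0.0 tau6 -0.001 -0.0019 0.0004 F [0.1 0.3 3. ] M [ 0.07  -0.19  -0.029] p [625.9 209.4 439.3] yaw 2.7185 q6 -0.9408 w 62.9
```

>>> play_rows([
  {"offset": [0.005,-0.043,0],"twist": 0},
  {"offset": [0.005,-0.043,0],"twist": 0},
  {"offset": [0.005,-0.043,0],"twist": 0},
  {"offset": [0.005,-0.043,0],"twist": 0},
  {"offset": [0.005,-0.043,0],"twist": 0},
])

```text
time: 21.6
tool_pos: [513.6, 22.4, 429.5]
tcp_rot: [3.141, 0.001, 2.719]
contact_force: [0.2, -1.4, 0.5]
grip_width: 63.1
```

>>> play_rows([
  {"offset": [0.005,-0.043,0],"twist": 0},
  {"offset": [0.005,-0.043,0],"twist": 0},
  {"offset": [0.005,-0.043,0],"twist": 0},
  {"offset": [0,0,0],"twist": 0},
  {"offset": [0,0,0],"twist": 0},
])

```text
time: 22.1
tool_pos: [447.9, -88.5, 429.6]
tcp_rot: [3.141, 0.002, 2.716]
contact_force: [0.1, 0.5, -0.2]
grip_width: 63.2
```

```bash
python3 - <<'E'
from h import *
for n,(a,b,c,d) in {"scene":(110,290,200,400),"top":(120,240,165,335)}.items():
    im=cv2.cvtColor(viewer.capture(n),cv2.COLOR_RGB2BGR); cv2.imwrite(f"pics/{n}6full.png",im)
    f=4 if n=="top" else 3
    cv2.imwrite(f"pics/{n}6.png",cv2.resize(im[a:b,c:d],None,fx=f,fy=f,interpolation=cv2.INTER_CUBIC))
E
```

```text
(no output)
```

View pics/scene6.png

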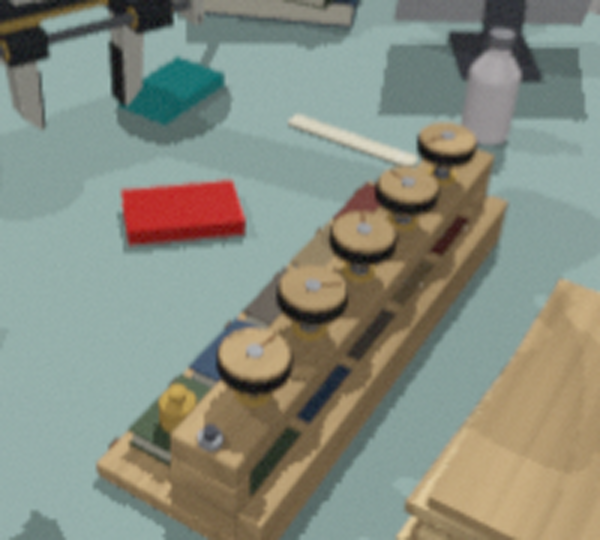

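View pics/top6.png

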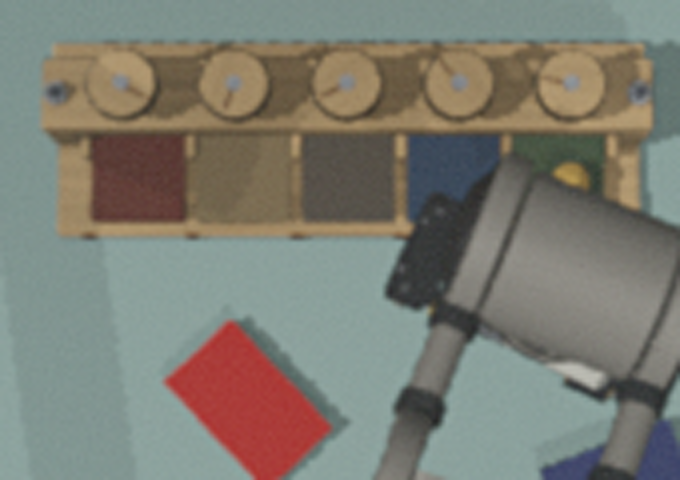

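```bash
python3 -c "
from plant import ticket
print(ticket.close_job())"
```

```text
the job is handed in; nothing more can be done
None
```

The book is pushed home and its knob is tightened and released. I handed the job in at about 22 s. One reading, the angle past first touch, did not match the task sheet.

**What I did**
- **Book:** The slack bay was the leftmost one seen from above (largest y), holding the dark red book. I pushed it with closed fingers until the force rose steadily to about 10 N at the fence.
- **Knob:** I gripped the slack knob once, turned it clockwise about 2.0 rad in total, then opened the jaws part-way to clear the neighbouring knob and lifted straight up. To check that the extra torque came from the foot pressing, I backed the knob off 0.1 rad and retightened it to the same reading.

**Last checks**
- **Position:** The book's front lines up with the others, and the slack knob's mark turned about 117°, which matches the tool, so it did not slip. The neighbouring knobs' marks look unchanged, and I saw nothing else moved. In the last top view the arm partly hides the small weight, but the other camera shows it in place.
- **Torque:** Above free running, the rise was about 0.106 N m by wrist-joint torque. The noisier force-sensor moment gave about 0.09 a little before the end. Both are inside 0.065–0.13, and the back-off test showed the load is elastic.

**What disagreed:** The torque began to rise only about 0.79 rad before the final position. The sheet says the right nip is 1.05–1.45 rad past first touch. The rise was also steeper than that implies, about 0.135 N m per rad. A very soft first contact of the felt would explain it, but I could not confirm that. I went by the torque, because turning on to 1.05 rad would have passed 0.13 N m.

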